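# Wedge the cupping riser tight

## Task

The stone riser that carries the tasting glasses is loose at the front. Take the wooden wedge, lay it flat on the counter with its thin end towards the riser, square to the riser's front edge and at its middle, and push it straight in under the edge until it jams tight: push steadily until it takes about 10 newtons, and not harder than 13. Leave it jammed there, do not lift or push the riser with the hand, and do not disturb the glasses or anything else.

Things in the scene. Friction and masses are not known exactly. Their poses are not given: they have to be found in the camera images.
- wedge: Plain wooden wedge, 120 mm long, 36 mm wide, 60 g, waxed smooth. Origin: centre of its underside; +x to its thin end (3 mm thick, at x = +60 mm), -x to its upright back face (27 mm high, at x = -60 mm), z up; the top slopes evenly, 1 in 5. At the start it lies on the counter left or right in front of the riser.
- wedge_tip (a point): Middle of the lower edge of the wedge's thin end (wedge x = +60 mm, underside).
- riser: Low riser: stone slab 235 x 220 x 18 mm (2 to 5 kg), top about 45 mm above this origin, hinged along its rear on two short brackets screwed to the counter. Origin on the centre line, 3 to 5 mm above the counter; +x points to the rear, away from the robot; the front edge is at x = -110 mm and runs 220 mm along y. Below the slab it is free for 150 mm behind the front edge.
- riser_edge (a point): Point at the riser's x = -110 mm, y = 0, z = 0: below the middle of the front edge. Above it a round steel tube, 12 mm thick, runs along the edge (riser y). The tube's underside is 7 to 19 mm over the counter, varying with the load and how the hinge was set; it does not follow from the measured poses. The wedge goes in 20 to 90 mm and jams against this tube.
- riser_top (a point): Middle of the slab's top as mounted (riser x = 0, y = 0, z = 45 mm). Rubber bushes in the rear hinge let the slab's front edge give upward 1 mm per 12 N. Once the wedge meets the tube the push climbs by 2 to 6 N per mm; at a push of 10 N the wedge bears on the tube with about 4 to 12 N and stays jammed by friction when let go. Over 18 N on the tube is too much.
- tumbler_a: Glass tumbler, 72 mm across, 85 mm high, standing on the rear half of the riser, to its left. Origin: centre of its underside. Leave alone.
- tumbler_b: The same tumbler, on the right of the riser's rear half. Leave alone.
- block: Plain wooden spacer block, 120 x 36 x 27 mm, of even thickness (not the wedge), on the counter on the other side. Origin: centre of its underside. Leave alone.
- mug: White mug, 84 mm across, 95 mm high, left behind. Origin: centre of its underside. Leave alone.
- enamel_cup: Blue mug, 80 mm across, 80 mm high, right behind. Origin: centre of its underside. Leave alone.
- timer: White kitchen timer, 75 x 60 x 22 mm, to the right in front. Leave alone.
- pouch: Flat paper-covered sample pack, 130 x 100 x 12 mm, to the right. Leave alone.
- spoon: Tasting spoon lying on the counter to the left. Leave alone.
Mind the look-alikes: they are no part of the job. What is shaped like the wedge but black or red is not meant.

How it is judged:
By the outcome, as a careful person would: the job done as asked, in the order asked, and still so for the second after the job is handed in, with the robot touching nothing.
It also fails if it takes over 51 s, if anything falls off the work surface, if the arm or the gripper's body presses on something with over 40 N, if the wrist force passes 120 N, or if a joint passes its speed limit or range.

## Robot

A 6-joint arm with a two-finger parallel gripper is mounted at the origin on the work surface. World frame = base frame: x ahead of the robot, y to its left, z up, the work surface at z = 0. Lengths are in m, angles in rad, forces in N, time in s.
With the tool pointing down it reaches from about 0.35 to 0.975 m from the base axis. Payload 4.9 kg.
Tool frame: the origin (TCP) lies between the finger pads; the fingertips stand 14 mm ahead of it and the grasp point (between the pads) lies 5 mm behind it (manip.tcp_to_tips is the distance from the TCP to the fingertips, in m); z points along the fingers, y is the line along which they close (so a half turn about z gives the same grasp; the last joint's range is limited). The gripper opens to 85 mm and grips with 20 to 120 N. Pads are 22 mm wide; open, the fingers measure 114 mm over their backs; the gripper's body (76 mm by 85 mm) begins 54 mm behind the grasp point. The pads swing forward as they close: fully open they stand 13 mm farther back than shut.
Start: joints at [-1.29, 0.053, 1.613, -0, 1.476, -0.119], TCP at [0.243, -0.576, 0.245] pointing down, gripper open.
Joint ranges: [-3.01, 3.01], [-1.01, 2.22], [0.06, 2.58], [-1.02, 4.17], [0.09, 2.62], [-3.14, 3.14]. Speed limits (rad/s): [2.57, 2.57, 3.14, 3.14, 3.14, 3.14].

## Interface

Orientations are given as a unit quaternion [w, x, y, z].
In Python, from plant import manip gives the robot as it stands.
- The arm moves only by the tool servo_tool, never from a script. Its argument "moves" is a list that holds one entry, the list of rows, each a list of 7 numbers: the shift along the tool's x, y, z in mm, then the turn, a rotation vector about the tool's x, y, z in degrees, then the finger opening in mm, from 0 to 85.4. In form: [[[x, y, z, ax, ay, az, fingers], ...]]. A call has 1 to 12 rows; each row shifts and turns the commanded pose from where the row before left it, along the tool's axes as they then stand; what a row does not reach is not made up. A row lasts 1/8 s, in which the tool goes at most 62.5 mm and 10.7 degrees, less where a joint would pass 70% of its speed; a pose out of reach is approached as far as the arm can. A call with a gripper value outside its range is refused whole. The fingers move at their own pace and stop on an object; the grip force is fixed at half the most. Time passes only in rows, so rows that do not move let the fingers close. It gives the time, the measured TCP pose, the force, the opening and the grip force at its end, in the units of the state.
- manip.state(): the state, without advancing time (a new reading comes with each control period).
- manip.grab_frame(name): name is "scene" or "top" or "wrist"; returns a dict with "image" (480x640x3 uint8, blue, green, red), "mtx" (3x3 intrinsics, pixels), "eye" and "rotation" of the camera in the world. Camera axes: x right, y down, z forward; pixel columns grow to the right and rows downward; lengths in m; the calibration is good to about 2 mm. A picture is of the moment at which its call begins. There is no depth.
- manip.job_done(): hands the job in; it is judged then, once.
The state is a dict: "time": time; "joint_pos": joint angles; "joint_vel": joint speeds; "joint_efforts": joint torques, N m; "tool_pos": TCP position; "tool_rot": TCP orientation; "contact_force": force on the tool from outside, world axes, zero at the start; "ft_torque": the same for the moment, N m; "gripper_width": opening from 0.0 (shut) to 1.0 (fully open); "grasp_force": force on a finger pad.
Only numpy, scipy, OpenCV 4.12 (cv2) and the standard library are available. Lean on these libraries where they do the work, as an engineer would, in place of code of your own. Each camera call takes 0.05 s, during which the arm holds its last target. There are 200 camera calls.

## Working session

There is one attempt and no reset: what is moved stays moved. The work goes in short steps, Python scripts to look and compute and a tool call to move; the robot and the scene stay as the last step left them, time stands still between calls to the robot, and variables do not carry over. Pictures are saved under pics/ and viewed, at most 10 in all, crops included, and the job is handed in when it is done.

Besides the shell and the picture viewer there is one more tool, called after ">>>" in YAML: its name, and indented under it one key for each argument. servo_tool: Moves the arm, as the interface text tells. Its arguments: {"type":"object","properties":{"moves":{"type":"array"}},"required":["moves"]}

```bash
mkdir -p pics; cat > h.py <<'E'
import numpy as np, cv2
from plant import manip
def grab(n):
    f=manip.grab_frame(n); return f
def ray(f,u,v,z):
    d=np.array(f["rotation"])@np.linalg.inv(f["mtx"])@np.array([u,v,1.]); e=np.array(f["eye"])
    return e+d*(z-e[2])/d[2]
def pix(f,p):
    c=np.array(f["mtx"])@(np.array(f["rotation"]).T@(np.array(p)-f["eye"])); return c[:2]/c[2]
E
python3 - <<'E'
from h import *
import pickle
for n in("scene","top"):
    f=grab(n); cv2.imwrite(f"pics/{n}0.png",f["image"]); pickle.dump(f,open(n+"0.pkl","wb")); print(n,np.round(f["eye"],3),np.round(f["rotation"],2).tolist(),f["mtx"][0][0])
s=manip.state(); print({k:np.round(v,3).tolist() for k,v in s.items()}, manip.tcp_to_tips)
E
```

```text
scene [1.449 0.307 0.784] [-0.25, 0.52, 0.74, -0.35] 506.5584495642896
top [ 0.378 -0.018  1.401] [0.06, -0.7, 0.71, -0.04] 524.8878418528125
{'time': 0.1, 'joint_pos': [-1.29, 0.053, 1.614, -0.0, 1.476, -0.119], 'joint_vel': [0.001, -0.002, -0.002, -0.001, -0.0, 0.0], 'joint_efforts': [-0.001, -39.49, -37.137, -0.0, 0.004, 0.0], 'tool_pos': [0.243, -0.575, 0.244], 'tool_rot': [-0.001, 0.98, 0.199, -0.0], 'contact_force': [-0.484, 0.133, -0.102], 'ft_torque': [-0.032, -0.02, 0.002], 'grasp_force': 0.0, 'gripper_width': 1.004} 0.014
```

View pics/top0.png

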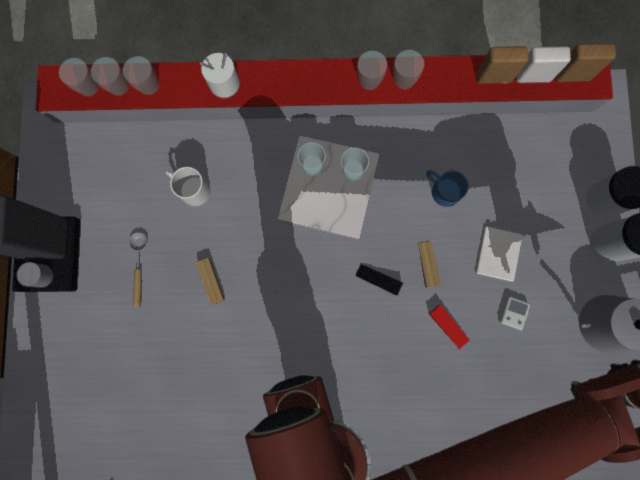

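View pics/scene0.png

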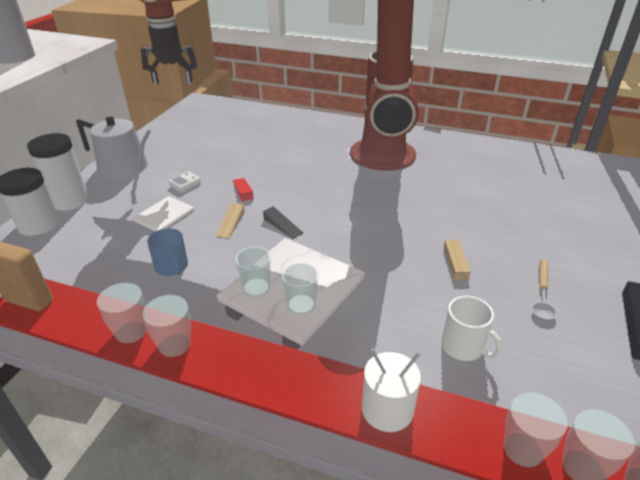

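Top view: riser (330,188), with its front edge from about (280,218) to (360,238). The wedge could be confused with the wood piece at (210,281), the wood piece at (430,263), the black one at (379,279) and the red one at (450,326). Only the two wooden ones are plausible. In the scene view they are at (457,258), which shows a tall end, and (231,219), which looks tapered. I'll take one close crop of both and measure.

```bash
python3 - <<'E'
from h import *
import pickle
s=pickle.load(open("scene0.pkl","rb"));t=pickle.load(open("top0.pkl","rb"))
I=s["image"];T=t["image"]
c=lambda im,u,v,r=35:cv2.resize(im[v-r:v+r,u-r:u+r],(390,290),interpolation=cv2.INTER_CUBIC)
cv2.imwrite("pics/c.png",np.vstack([np.hstack([c(I,231,219),c(I,457,258)]),np.hstack([c(T,430,263),c(T,210,281)])]))
h=cv2.cvtColor(T,cv2.COLOR_BGR2HSV)
m=cv2.inRange(h,(8,70,60),(28,255,255))
for x in cv2.findContours(m,0,2)[0]:
    if 150<cv2.contourArea(x)<1500:
        r=cv2.minAreaRect(x); b=cv2.boxPoints(r); print("wood",np.round(r[0]),r[1]); print(np.round([ray(t,*p,0.013)[:2] for p in b],3).tolist())
h2=cv2.cvtColor(T,cv2.COLOR_BGR2GRAY)
for p in [(300,137),(379,153),(360,238),(280,218)]: print(p,np.round(ray(t,*p,.049),3))
E
```

```text
wood [136. 288.] (37.0, 7.0)Traceback (most recent call last):
  File "<stdin>", line 11, in <module>
  File "h.py", line 6, in ray
    d=np.array(f["rotation"])@np.linalg.inv(f["mtx"])@np.array([u,v,1.]); e=np.array(f["eye"])
      ~~~~~~~~~~~~~~~~~~~~~~~^~~~~~~~~~~~~~~~~~~~~~~~
ValueError: matmul: Input operand 1 has a mismatch in its core dimension 0, with gufunc signature (n?,k),(k,m?)->(n?,m?) (size 3 is different from 4)
```

View pics/c.png

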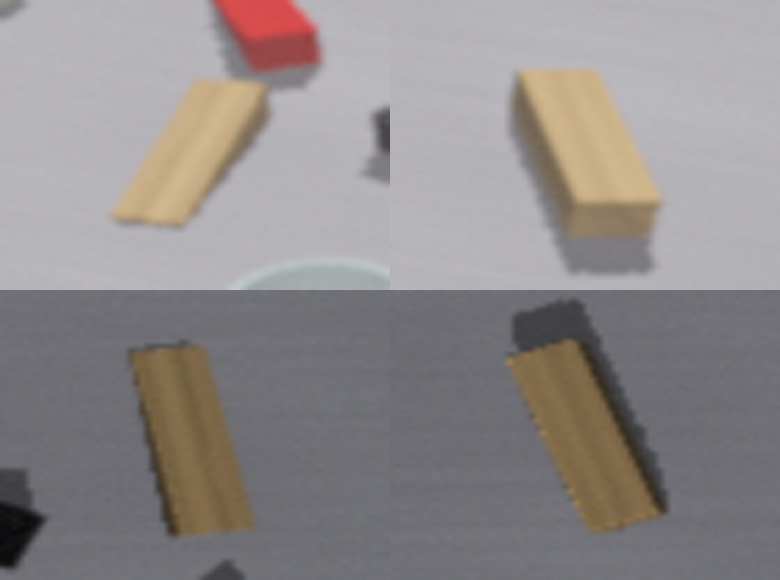

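The crop settles it. The wedge is the right-hand piece, top (430,263), and it tapers to a thin end on the far side (scene lower left). The piece at (210,281) has a full-height end, so it is the block. The camera rotation is a quaternion, so I'll fix the helper.

```bash
python3 - <<'E'
s=open('h.py').read().replace('np.array(f["rotation"])','Rm(f)').replace("def grab","from scipy.spatial.transform import Rotation as R\ndef Rm(f):\n    w,x,y,z=f['rotation']; return R.from_quat([x,y,z,w]).as_matrix()\ndef grab",1)
open('h.py','w').write(s)
E
python3 - <<'E'
from h import *
import pickle
t=pickle.load(open("top0.pkl","rb"));T=t["image"]
h=cv2.cvtColor(T,cv2.COLOR_BGR2HSV)
m=cv2.inRange(h,(8,60,60),(28,255,255)); m[:200]=0; m[350:]=0
for x in cv2.findContours(m,0,2)[0]:
    if 150<cv2.contourArea(x)<3000:
        r=cv2.minAreaRect(x); b=cv2.boxPoints(r); print("wood",np.round(r[0]),r[1]); print(np.round([ray(t,*p,0.013)[:2] for p in b],3).tolist())
# corners of the wedge: thin end z=3, thick end z=27
for p,z in [((418.3,242),.003),((431.8,240.5),.003),((440.5,285.5),.027),((425.5,286),.027)]: print(p,np.round(ray(t,*p,z),3))
# riser slab top, light region
m=cv2.inRange(T,(100,100,100),(255,255,255))
for x in cv2.findContours(m,0,2)[0]:
    if cv2.contourArea(x)>300:
        print("light",cv2.boundingRect(x),cv2.contourArea(x))
P=[ray(t,*p,.049) for p in [(300,137),(379,153),(360,238),(280,218)]]
print(np.round(P,3).tolist(),[np.round(np.linalg.norm(P[i]-P[i-1]),3) for i in range(4)])
u,v=255,125; cv2.imwrite("pics/r.png",cv2.resize(T[v:v+120,u:u+140],(700,600),interpolation=cv2.INTER_CUBIC))
E
```

```text
wood [136. 288.] (37.0, 7.0)
[[0.507, 0.508], [0.507, 0.489], [0.408, 0.486], [0.409, 0.504]]
wood [209. 281.] (45.76276397705078, 14.255793571472168)
[[0.525, 0.341], [0.537, 0.305], [0.422, 0.262], [0.41, 0.298]]
wood [429. 264.] (45.47382354736328, 14.945537567138672)
[[0.568, -0.253], [0.574, -0.292], [0.455, -0.308], [0.449, -0.269]]
(418.3, 242) [ 0.571 -0.257  0.003]
(431.8, 240.5) [ 0.574 -0.293  0.003]
(440.5, 285.5) [ 0.453 -0.306  0.027]
(425.5, 286) [ 0.452 -0.267  0.027]
light (567, 461, 73, 19) 660.0
light (32, 412, 12, 68) 363.0
light (13, 293, 18, 57) 638.0
light (621, 272, 19, 28) 333.5
light (18, 263, 22, 23) 358.5
light (354, 113, 109, 18) 972.0
light (38, 109, 247, 371) 71610.0
light (305, 106, 59, 18) 324.5
light (279, 70, 361, 410) 73101.5
light (200, 53, 39, 45) 1148.5
light (518, 45, 53, 38) 1192.5
[[0.853, 0.056, 0.049], [0.804, -0.154, 0.049], [0.577, -0.099, 0.049], [0.633, 0.11, 0.049]] [np.float64(0.226), np.float64(0.215), np.float64(0.234), np.float64(0.216)]
```

View pics/r.png

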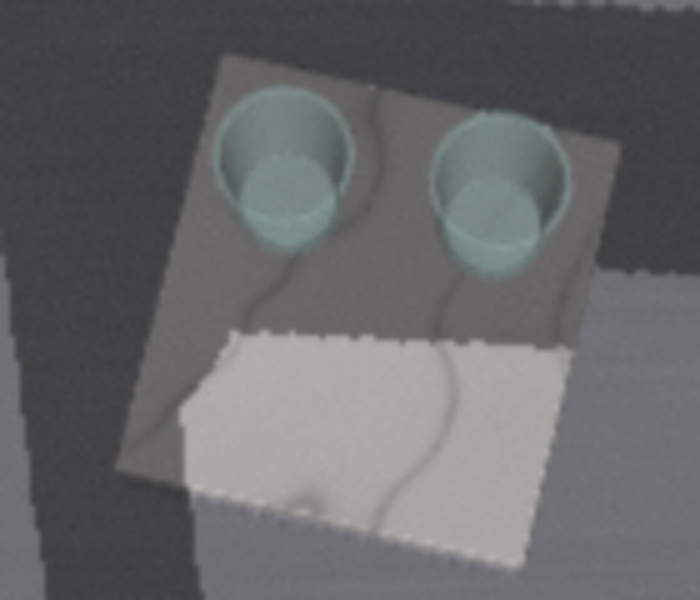

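Crop: the riser corners are at full-image pixels (299.4,136), (379,153.6), (359.4,239) and (278.6,218.6). Sides of 0.22 x 0.23 m match the description, with yaw about -14° and front middle about (0.605, 0.005). The wedge is 0.1205 m long, centred at (0.513,-0.281), yaw about 5.3°. I'll move above its thick end.

>>> servo_tool:
  moves:
    - [[45.5,-25.7,13,0,0,0,85],[45.5,-25.7,13,0,0,0,85],[45.5,-25.7,13,0,0,0,85],[45.5,-25.7,13,0,0,0,85],[45.5,-25.7,13,0,0,0,85],[45.5,-25.7,13,0,0,0,85],[45.5,-25.7,13,0,0,0,85],[0,0,0,0,0,8.8,85],[0,0,0,0,0,8.8,85],[0,0,0,0,0,0,85],[0,0,0,0,0,0,85]]

```text
time: 1.48
tool_pos: [0.4664, -0.286, 0.1541]
tool_rot: [-0.0, 0.999, 0.047, -0.0]
contact_force: [0.6, -0.9, 0.8]
gripper_width: 0.998
grasp_force: 0.0
```

```bash
cat >> h.py <<'E'
def go(p,yaw):
    s=manip.state(); w,x,y,z=s["tool_rot"]; M=R.from_quat([x,y,z,w]); c,n=np.cos(np.radians(yaw)),np.sin(np.radians(yaw))
    G=np.array([[c,n,0],[n,-c,0],[0,0,-1.]])
    print("pos",np.round(s["tool_pos"],4),"yaw",np.round(np.degrees(np.arctan2(*M.as_matrix()[[1,0],0])),2),"F",np.round(s["contact_force"],1),"w",np.round(s["gripper_width"],3),"g",np.round(s["grasp_force"],1),"t",round(s["time"],2))
    print("shift tool mm",np.round(1e3*M.inv().apply(np.array(p)-s["tool_pos"]),1),"turn",np.round((M.inv()*R.from_matrix(G)).as_rotvec(degrees=True),2))
E
python3 - <<'E'
from h import *
import pickle
go([.466,-.285,.016],5.3)
f=grab("wrist"); pickle.dump(f,open("w1.pkl","wb")); cv2.imwrite("pics/w1.png",f["image"])
E
```

```text
pos [ 0.4664 -0.286   0.1541] yaw 5.41 F [ 0.6 -0.9  0.8] w 0.998 g 0.0 t 1.48
shift tool mm [ -0.3  -1.  138.1] turn [-0.02  0.02  0.11]
```

View pics/w1.png

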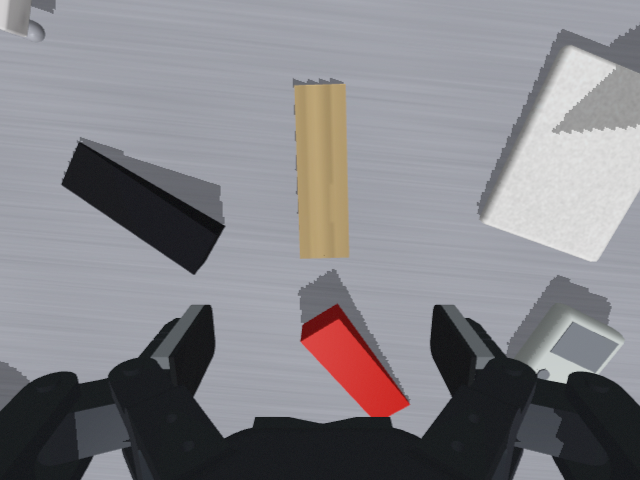

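The wrist view shows the wedge with its thin end at (295–345, 84) and its thick end at (300–349, 258). The red wedge lies just behind it, clear of the fingers.

```bash
python3 - <<'E'
from h import *
import pickle
f=pickle.load(open("w1.pkl","rb"))
h=cv2.cvtColor(f["image"],cv2.COLOR_BGR2HSV); m=cv2.inRange(h,(10,60,90),(30,255,255)); 
x=max(cv2.findContours(m,0,2)[0],key=cv2.contourArea)
q=cv2.approxPolyDP(x,6,True)[:,0]; print(q.tolist())
P=[]
for u,v in q:
    P.append(ray(f,u,v,.003 if v<170 else .027)); print(u,v,np.round(P[-1],4))
P=np.array(P)[:,:2]; th=P[q[:,1]<170].mean(0); tk=P[q[:,1]>170].mean(0); d=th-tk
L=np.linalg.norm(d); y=np.degrees(np.arctan2(d[1],d[0])); print(L,y,(th+tk)/2)
g=tk+d/L*.013; print("grasp",g); go([*g,.016],y)
E
```

```text
[[344, 84], [294, 86], [300, 258], [348, 256]]
344 84 [ 0.5721 -0.2908  0.003 ]
294 86 [ 0.5676 -0.256   0.003 ]
300 258 [ 0.4491 -0.2706  0.027 ]
348 256 [ 0.4539 -0.3054  0.027 ]
0.11923992573579101 7.0333966085138755 [ 0.51065892 -0.28068864]
grasp [ 0.46438977 -0.28639715]
pos [ 0.4664 -0.2861  0.1542] yaw 5.38 F [0.1 0.1 0.1] w 0.993 g 0.0 t 1.52
shift tool mm [-2.000e+00  1.000e-01  1.382e+02] turn [-0.01  0.01 -1.65]
```

>>> servo_tool:
  moves:
    - [[-2,0,40,0,0,-1.7,85],[0,0,40,0,0,0,85],[0,0,32,0,0,0,85],[0,0,14,0,0,0,85],[0,0,9,0,0,0,85],[0,0,3,0,0,0,85],[0,0,0,0,0,0,85],[0,0,0,0,0,0,85]]

```text
time: 2.52
tool_pos: [0.4653, -0.2867, 0.0173]
tool_rot: [0.001, 0.998, 0.061, 0.001]
contact_force: [-0.1, 0.3, 0.1]
gripper_width: 0.995
grasp_force: 0.0
```

>>> servo_tool:
  moves:
    - [[0,0,0,0,0,0,45],[0,0,0,0,0,0,38],[0,0,0,0,0,0,30],[0,0,0,0,0,0,30],[0,0,0,0,0,0,30],[0,0,0,0,0,0,30]]

```text
time: 3.28
tool_pos: [0.4649, -0.2864, 0.0167]
tool_rot: [0.0, 0.998, 0.061, 0.0]
contact_force: [1.1, -0.1, 3.8]
gripper_width: 0.407
grasp_force: 61.1
```

>>> servo_tool:
  moves:
    - [[0,0,-10,0,0,0,30],[0,0,-30,0,0,0,30],[0,0,-40,0,0,0,30],[0,0,0,0,0,0,30]]

```text
time: 3.78
tool_pos: [0.4667, -0.2878, 0.1005]
tool_rot: [0.003, 0.998, 0.061, 0.003]
contact_force: [-0.1, 0.3, -1.4]
gripper_width: 0.41
grasp_force: 60.8
```

```bash
python3 - <<'E'
from h import *
go([.44,.045,.097],-14)
E
```

```text
pos [ 0.4667 -0.2878  0.1005] yaw 7.01 F [-0.1  0.3 -1.4] w 0.41 g 60.8 t 3.77
shift tool mm [  14.2 -333.6    1.8] turn [ 0.25 -0.35 21.01]
```

>>> servo_tool:
  moves:
    - [[2,-30,0,0,0,0,30],[2,-51,0,0,0,0,30],[2,-51,0,0,0,0,30],[2,-51,0,0,0,0,30],[2,-51,0,0,0,0,30],[2,-51,0,0,0,0,30],[2,-48,0,0,0,0,30],[0,0,0,0,0,7,30],[0,0,0,0,0,7,30],[0,0,0,0,0,7,30],[0,0,0,0,0,0,30],[0,0,0,0,0,0,30]]

```text
time: 5.28
tool_pos: [0.4374, 0.046, 0.0957]
tool_rot: [0.0, 0.993, -0.121, -0.001]
contact_force: [-0.4, 0.2, -0.2]
gripper_width: 0.407
grasp_force: 60.6
```

```bash
python3 - <<'E'
from h import *
import pickle
go([.44,.045,.097],-14)
f=grab("wrist"); pickle.dump(f,open("w2.pkl","wb")); cv2.imwrite("pics/w2.png",f["image"])
E
```

```text
pos [0.4374 0.046  0.0957] yaw -13.9 F [-0.4  0.2 -0.2] w 0.407 g 60.6 t 5.28
shift tool mm [ 2.8  0.4 -1.3] turn [0.01 0.07 0.1 ]
```

View pics/w2.png

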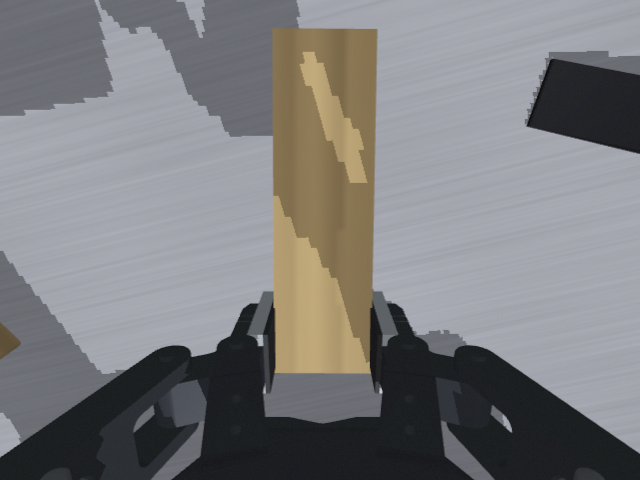

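The wedge is held straight and flat between the pads; the riser is out of view ahead. I'll raise the arm to see the front edge.

>>> servo_tool:
  moves:
    - [[0,0,-40,0,0,0,30],[0,0,-50,0,0,0,30],[0,0,-50,0,0,0,30],[0,0,-50,0,0,0,30],[0,0,0,0,0,0,30],[0,0,0,0,0,0,30]]

```text
time: 6.08
tool_pos: [0.4376, 0.046, 0.2854]
tool_rot: [0.0, 0.993, -0.122, -0.001]
contact_force: [0.3, 0.5, -0.9]
gripper_width: 0.406
grasp_force: 60.8
```

```bash
python3 - <<'E'
from h import *
import pickle
f=grab("wrist"); pickle.dump(f,open("w3.pkl","wb")); cv2.imwrite("pics/w3.png",f["image"])
for p in [(.633,.11,.049),(.577,-.099,.049)]: print(pix(f,p))
E
```

```text
[196.70818416   9.87882008]
[445.39802976  14.51444563]
```

View pics/w3.png

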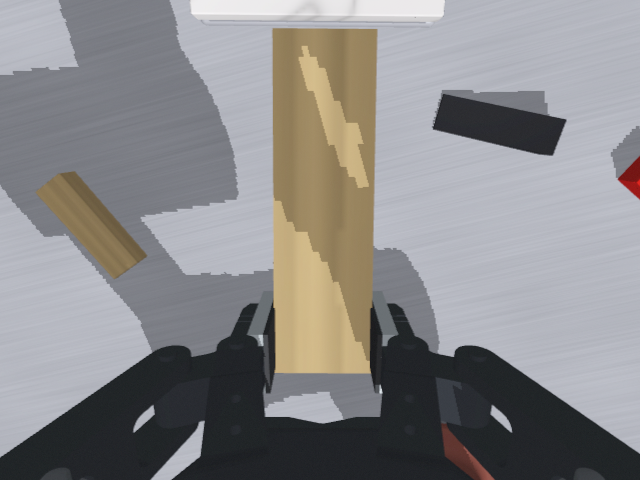

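The riser's front edge is at the top, from about (192,15) to (444,19), with its front face below. Next I'll fit lines to it.

```bash
python3 - <<'E'
from h import *
import pickle
f=pickle.load(open("w3.pkl","rb")); g=cv2.cvtColor(f["image"],cv2.COLOR_BGR2GRAY).astype(int)
for u in (195,205,225,250,390,410,430,440): print(u,g[0:34,u].tolist())
for v in (3,8,12,20): print(v,g[v,185:200].tolist(),g[v,436:452].tolist())
t=pickle.load(open("top0.pkl","rb"))
C=np.array([(222,55),(620,143),(522,570),(118,468)]); C=(C+.5)/5-.5+np.array([255,125])
P=[ray(t,*p,.049)[:2] for p in C]; print(np.round(P,4).tolist())
for a,b in((3,0),(2,1)): d=P[b]-P[a]; print(np.degrees(np.arctan2(d[1],d[0])))
for a,b in((2,3),(1,0)): d=P[b]-P[a]; print(np.degrees(np.arctan2(d[1],d[0]))-90)
print("top: front mid",(P[2]+P[3])/2, "centre",np.mean(P,0))
E
```

```text
195 [236, 236, 237, 237, 237, 237, 237, 237, 237, 237, 237, 238, 242, 244, 225, 213, 211, 199, 185, 186, 186, 184, 186, 186, 184, 184, 184, 186, 187, 184, 183, 184, 186, 186]
205 [237, 237, 237, 237, 237, 237, 237, 237, 237, 237, 237, 237, 241, 244, 228, 213, 212, 211, 210, 205, 198, 197, 189, 181, 173, 183, 186, 184, 184, 185, 186, 184, 184, 185]
225 [236, 236, 236, 236, 236, 236, 236, 236, 236, 236, 236, 236, 239, 242, 231, 212, 212, 211, 210, 205, 166, 183, 193, 186, 176, 173, 184, 184, 186, 184, 183, 184, 184, 184]
250 [235, 235, 235, 235, 236, 235, 235, 235, 235, 235, 235, 235, 237, 241, 237, 212, 211, 210, 209, 204, 175, 176, 194, 188, 179, 172, 184, 183, 183, 185, 186, 183, 182, 182]
390 [234, 234, 234, 234, 234, 233, 233, 233, 234, 233, 233, 233, 234, 234, 239, 240, 216, 209, 209, 206, 203, 180, 166, 197, 191, 183, 173, 183, 184, 183, 183, 183, 183, 182]
410 [234, 233, 234, 233, 233, 234, 234, 234, 234, 234, 234, 233, 234, 234, 238, 242, 223, 209, 208, 207, 205, 190, 166, 191, 192, 184, 174, 173, 182, 184, 188, 185, 181, 181]
430 [234, 234, 234, 234, 234, 234, 234, 234, 234, 
[... 464 characters left out ...]
7, 187, 188, 188, 187, 197, 225, 238, 237, 237, 237, 237, 237, 237, 237] [234, 234, 234, 234, 234, 234, 233, 221, 186, 182, 182, 182, 183, 183, 183, 182]
12 [183, 184, 184, 184, 184, 195, 224, 242, 242, 242, 242, 242, 241, 242, 241] [234, 234, 234, 234, 234, 234, 236, 228, 182, 182, 181, 182, 181, 181, 181, 181]
20 [186, 186, 186, 187, 186, 186, 187, 186, 186, 186, 186, 186, 185, 185, 184] [192, 189, 188, 185, 182, 183, 184, 185, 185, 187, 186, 187, 187, 185, 184, 182]
[[0.8567, 0.0585], [0.8039, -0.1528], [0.5755, -0.0959], [0.6326, 0.1145]]
-14.031185047415072
-13.977618565301775
-15.183712487412663
-14.020969380132229
top: front mid [0.6040762  0.00930792] centre [ 0.71718347 -0.01890158]
```

```bash
python3 - <<'E'
from h import *
import pickle
f=pickle.load(open("w3.pkl","rb"))
A=ray(f,191,14.2,.048);B=ray(f,443.7,16.4,.048); d=A-B
print(A,B,np.linalg.norm(d),"yaw",np.degrees(np.arctan2(d[1],d[0]))-90,"mid",(A+B)/2)
h=cv2.cvtColor(f["image"],cv2.COLOR_BGR2HSV); 
# held wedge tip corners and back, height from tool z: underside
s=manip.state(); print(s["tool_pos"])
for zb in (.2686,):
  T=[ray(f,u,v,zb+z) for u,v,z in((273,28.5,.003),(377,28.5,.003),(371,373,.027),(275,373,.027))]
  T=np.array(T); t=(T[0]+T[1])/2;k=(T[2]+T[3])/2; e=t-k; print(np.round(T,4).tolist(),"tip",t,"len",np.linalg.norm(e[:2]),"yaw",np.degrees(np.arctan2(e[1],e[0])),"w",np.linalg.norm(T[0]-T[1]),np.linalg.norm(T[2]-T[3]))
E
```

```text
[0.6314127  0.11617405 0.048     ] [ 0.57610638 -0.0976893   0.048     ] 0.22089889643960986 yaw -14.499371908528829 mid [0.60375954 0.00924238 0.048     ]
[0.43716332 0.04603393 0.28439799]
[[0.5448, 0.0372, 0.2716], [0.5361, 0.0025, 0.2716], [0.4191, 0.0324, 0.2956], [0.4279, 0.0673, 0.2956]] tip [0.54046396 0.01983801 0.2716    ] len 0.12073023234793118 yaw -14.376390359974469 w 0.035799966807669496 0.03597409697402028
```

Two views agree on the edge middle (0.604, 0.009) with yaw -14.2°. The held wedge's yaw is -14.3°, with its tip 64 mm before the edge and 5.4 mm to the right of the centre line. I'll correct the offset and lower it.

>>> servo_tool:
  moves:
    - [[0,-5.4,30,0,0,0,30],[0,0,55,0,0,0,30],[0,0,55,0,0,0,30],[0,0,55,0,0,0,30],[0,0,45,0,0,0,30],[0,0,15,0,0,0,30],[0,0,8,0,0,0,30],[0,0,3,0,0,0,30],[0,0,0,0,0,0,30],[0,0,0,0,0,0,30]]

```text
time: 7.38
tool_pos: [0.4403, 0.0512, 0.0216]
tool_rot: [-0.0, 0.993, -0.122, 0.001]
contact_force: [0.2, -0.4, -0.6]
gripper_width: 0.408
grasp_force: 60.7
```

```bash
python3 - <<'E'
from h import *
m=np.array([.6039,.0093]);y=-14.2; d=np.array([np.cos(np.radians(y)),np.sin(np.radians(y))])
go([*(m-d*.1705),.0167],y)
E
```

```text
pos [0.4403 0.0512 0.0216] yaw -13.99 F [ 0.2 -0.4 -0.6] w 0.408 g 60.7 t 7.38
shift tool mm [-1.6  0.5  4.9] turn [-0.03 -0.14  0.21]
```

>>> servo_tool:
  moves:
    - [[0,0.4,2,0,0,0.2,30],[0,0,1.5,0,0,0,30],[0,0,0.5,0,0,0,30],[0,0,0,0,0,0,30],[0,0,0,0,0,0,30]]

```text
time: 8.0
tool_pos: [0.4393, 0.0509, 0.0166]
tool_rot: [0.0, 0.992, -0.124, 0.0]
contact_force: [-2.7, -0.3, 5.2]
gripper_width: 0.41
grasp_force: 61.3
```

>>> servo_tool:
  moves:
    - [[0,0,0,0,0,0,42],[0,0,0,0,0,0,44],[0,0,0,0,0,0,44],[0,0,0,0,0,0,44]]

```text
time: 8.5
tool_pos: [0.4391, 0.0509, 0.0162]
tool_rot: [-0.0, 0.992, -0.124, -0.0]
contact_force: [0.5, -0.4, -0.1]
gripper_width: 0.519
grasp_force: 0.0
```

>>> servo_tool:
  moves:
    - [[0,0,-1,0,0,0,38],[0,0,0,0,0,0,34],[0,0,0,0,0,0,30],[0,0,0,0,0,0,30],[0,0,0,0,0,0,30]]

```text
time: 9.12
tool_pos: [0.4395, 0.0509, 0.0176]
tool_rot: [-0.0, 0.992, -0.124, 0.0]
contact_force: [-0.2, -0.2, 4.2]
gripper_width: 0.407
grasp_force: 60.1
```

```bash
python3 - <<'E'
from h import *
import pickle
go([.4386,.0511,.0167],-14.2)
f=grab("wrist"); pickle.dump(f,open("w4.pkl","wb")); s=manip.state()
h=cv2.cvtColor(f["image"],cv2.COLOR_BGR2HSV); m=cv2.inRange(h,(10,60,50),(30,255,255)); m[:,:200]=0;m[:,440:]=0
x=max(cv2.findContours(m,0,2)[0],key=cv2.contourArea); q=cv2.approxPolyDP(x,6,True)[:,0]; print(q.tolist())
m0=np.array([.6039,.0093]);y=np.radians(-14.2);d=np.array([np.cos(y),np.sin(y)]);n=np.array([-d[1],d[0]])
for u,v in q:
    p=ray(f,u,v,.003 if v<170 else .027)[:2]; print(u,v,np.round(p,4),"along/lat mm",np.round(1e3*np.array([(p-m0)@d,(p-m0)@n]),1))
E
```

```text
pos [0.4395 0.0509 0.0176] yaw -14.19 F [-0.2 -0.2  4.2] w 0.407 g 60.1 t 9.12
shift tool mm [-0.9 -0.   0.9] turn [-0.01 -0.04  0.01]
[[273, 28], [274, 370], [370, 370], [376, 30]]
273 28 [0.5471 0.0417] along/lat mm [-63.   17.4]
274 370 [0.4307 0.0724] along/lat mm [-183.4   18.7]
370 370 [0.4218 0.0374] along/lat mm [-183.5  -17.4]
376 30 [0.5377 0.0072] along/lat mm [-63.7 -18.3]
```

The wedge now lies flat, centred to within 1 mm and square, with its tip 63 mm before the edge. I'll advance to about 15 mm under it, less than the 20 mm minimum, then feel forward.

>>> servo_tool:
  moves:
    - [[5,0,0,0,0,0,30],[10,0,0,0,0,0,30],[13,0,0,0,0,0,30],[13,0,0,0,0,0,30],[13,0,0,0,0,0,30],[12,0,0,0,0,0,30],[8,0,0,0,0,0,30],[3,0,0,0,0,0,30],[1,0,0,0,0,0,30],[0,0,0,0,0,0,30],[0,0,0,0,0,0,30]]

```text
time: 10.55
tool_pos: [0.5147, 0.0319, 0.0177]
tool_rot: [-0.0, 0.992, -0.124, -0.0]
contact_force: [-1.9, 0.3, 6.2]
gripper_width: 0.404
grasp_force: 60.6
```

```bash
cat > st.py <<'E'
from h import *
m0=np.array([.6039,.0093]);y=np.radians(-14.2);d=np.array([np.cos(y),np.sin(y)]);n=np.array([-d[1],d[0]])
s=manip.state(); p=s["tool_pos"][:2]; go([*(m0+d*(-.1065)),.0167],-14.2)
print("tip along",1e3*((p-m0)@d)+106.9,"lat",1e3*((p-m0)@n),"push",-np.dot(s["contact_force"][:2],d))
E
python3 st.py; python3 - <<'E'
from h import *
f=grab("top"); cv2.imwrite("pics/t5.png",cv2.resize(f["image"][110:310,230:450],(660,600),interpolation=cv2.INTER_CUBIC))
E
```

```text
pos [0.5147 0.0319 0.0177] yaw -14.19 F [-1.9  0.3  6.2] w 0.404 g 60.6 t 10.55
shift tool mm [-14.5  -0.    1. ] turn [-0.    0.02  0.01]
tip along 14.893458196874093 lat -0.016068437044324806 push 1.8882508740588435
```

>>> servo_tool:
  moves:
    - [[1,0,-0.2,0,0,0,30],[1,0,0,0,0,0,30],[1,0,0,0,0,0,30],[1,0,0,0,0,0,30],[1,0,0,0,0,0,30],[0,0,0,0,0,0,30]]

```text
time: 11.35
tool_pos: [0.5194, 0.0307, 0.0177]
tool_rot: [-0.0, 0.992, -0.124, -0.0]
contact_force: [-3.1, 0.8, 5.4]
gripper_width: 0.406
grasp_force: 60.5
```

>>> servo_tool:
  moves:
    - [[1,0,0,0,0,0,30],[0,0,0,0,0,0,30],[0,0,0,0,0,0,30]]

```text
time: 11.72
tool_pos: [0.5203, 0.0304, 0.0176]
tool_rot: [-0.0, 0.992, -0.123, -0.0]
contact_force: [-2.2, 0.9, 4.7]
gripper_width: 0.409
grasp_force: 60.5
```

>>> servo_tool:
  moves:
    - [[1,0,-0.2,0,0,0,30],[1,0,0,0,0,0,30],[0,0,0,0,0,0,30]]

```text
time: 12.1
tool_pos: [0.5224, 0.0298, 0.0177]
tool_rot: [-0.0, 0.992, -0.124, -0.0]
contact_force: [-1.5, 1.0, 3.8]
gripper_width: 0.405
grasp_force: 60.3
```

>>> servo_tool:
  moves:
    - [[1,0,-0.2,0,0,0,30],[1,0,0,0,0,0,30],[0,0,0,0,0,0,30]]

```text
time: 12.48
tool_pos: [0.5245, 0.0292, 0.0177]
tool_rot: [0.0, 0.992, -0.124, 0.0]
contact_force: [-0.7, 0.2, 1.2]
gripper_width: 0.409
grasp_force: 60.0
```

>>> servo_tool:
  moves:
    - [[1,0,0,0,0,0,30],[1,0,0,0,0,0,30],[0,0,0,0,0,0,30]]

```text
time: 12.85
tool_pos: [0.5264, 0.0287, 0.0177]
tool_rot: [0.0, 0.992, -0.124, 0.0]
contact_force: [0.1, -0.5, -0.5]
gripper_width: 0.411
grasp_force: 59.9
```

>>> servo_tool:
  moves:
    - [[1,0,0.1,0,0,0,30],[1,0,0,0,0,0,30],[0,0,0,0,0,0,30]]

```text
time: 13.22
tool_pos: [0.5284, 0.0283, 0.0177]
tool_rot: [0.0, 0.992, -0.124, 0.0]
contact_force: [0.8, -1.0, -1.2]
gripper_width: 0.405
grasp_force: 59.9
```

>>> servo_tool:
  moves:
    - [[1,0,0.3,0,0,0,30],[1,0,0,0,0,0,30],[0,0,0,0,0,0,30]]

```text
time: 13.6
tool_pos: [0.5305, 0.0278, 0.0177]
tool_rot: [-0.0, 0.992, -0.124, 0.0]
contact_force: [0.0, 0.2, 1.4]
gripper_width: 0.408
grasp_force: 60.0
```

Drag is close to zero now, so I'll keep going in 2 mm steps.

>>> servo_tool:
  moves:
    - [[1,0,0,0,0,0,30],[1,0,0,0,0,0,30],[0,0,0,0,0,0,30]]

```text
time: 13.98
tool_pos: [0.5324, 0.0273, 0.0177]
tool_rot: [-0.0, 0.992, -0.124, 0.0]
contact_force: [-1.1, -0.8, 1.8]
gripper_width: 0.406
grasp_force: 60.1
```

>>> servo_tool:
  moves:
    - [[1,0,0,0,0,0,30],[1,0,0,0,0,0,30],[0,0,0,0,0,0,30]]

```text
time: 14.35
tool_pos: [0.5343, 0.0268, 0.0177]
tool_rot: [0.0, 0.992, -0.124, 0.0]
contact_force: [-1.9, 0.3, 4.2]
gripper_width: 0.409
grasp_force: 60.3
```

>>> servo_tool:
  moves:
    - [[1,0,0,0,0,0,30],[0,0,0,0,0,0,30],[0,0,0,0,0,0,30]]

```text
time: 14.72
tool_pos: [0.5353, 0.0266, 0.0177]
tool_rot: [0.0, 0.992, -0.124, 0.0]
contact_force: [-2.4, 1.1, 5.0]
gripper_width: 0.41
grasp_force: 60.4
```

>>> servo_tool:
  moves:
    - [[1,0,-0.2,0,0,0,30],[0.5,0,0,0,0,0,30],[0,0,0,0,0,0,30]]

```text
time: 15.1
tool_pos: [0.5366, 0.0262, 0.0177]
tool_rot: [0.0, 0.992, -0.124, 0.0]
contact_force: [-2.1, 0.9, 5.4]
gripper_width: 0.405
grasp_force: 60.4
```

No contact yet, only drag. Continuing.

>>> servo_tool:
  moves:
    - [[1,0,-0.1,0,0,0,30],[1,0,0,0,0,0,30],[0,0,0,0,0,0,30]]

```text
time: 15.48
tool_pos: [0.5386, 0.0257, 0.0177]
tool_rot: [0.0, 0.992, -0.124, 0.0]
contact_force: [-0.5, 0.4, 1.5]
gripper_width: 0.41
grasp_force: 60.2
```

>>> servo_tool:
  moves:
    - [[1,0,0,0,0,0,30],[1,0,0,0,0,0,30],[0,0,0,0,0,0,30]]

```text
time: 15.85
tool_pos: [0.5405, 0.0252, 0.0177]
tool_rot: [0.0, 0.992, -0.124, 0.0]
contact_force: [-0.3, 0.5, 1.0]
gripper_width: 0.412
grasp_force: 60.0
```

>>> servo_tool:
  moves:
    - [[1,0,0,0,0,0,30],[1,0,0,0,0,0,30],[0,0,0,0,0,0,30]]

```text
time: 16.23
tool_pos: [0.5425, 0.0247, 0.0177]
tool_rot: [0.0, 0.992, -0.124, 0.0]
contact_force: [-0.1, -0.3, 0.1]
gripper_width: 0.41
grasp_force: 60.0
```

>>> servo_tool:
  moves:
    - [[1,0,0.1,0,0,0,30],[1,0,0,0,0,0,30],[0,0,0,0,0,0,30]]

```text
time: 16.6
tool_pos: [0.5445, 0.0242, 0.0177]
tool_rot: [0.0, 0.992, -0.124, 0.0]
contact_force: [0.2, -0.8, 0.3]
gripper_width: 0.409
grasp_force: 60.0
```

>>> servo_tool:
  moves:
    - [[1,0,0.1,0,0,0,30],[1,0,0,0,0,0,30],[0,0,0,0,0,0,30]]

```text
time: 16.98
tool_pos: [0.5464, 0.0238, 0.0177]
tool_rot: [-0.0, 0.992, -0.124, 0.0]
contact_force: [-0.1, -0.2, 1.3]
gripper_width: 0.407
grasp_force: 60.0
```

>>> servo_tool:
  moves:
    - [[1,0,0,0,0,0,30],[1,0,0,0,0,0,30],[0,0,0,0,0,0,30]]

```text
time: 17.35
tool_pos: [0.5484, 0.0233, 0.0177]
tool_rot: [-0.0, 0.992, -0.124, 0.0]
contact_force: [-0.6, 0.5, 0.9]
gripper_width: 0.412
grasp_force: 60.0
```

>>> servo_tool:
  moves:
    - [[1,0,0,0,0,0,30],[1,0,0,0,0,0,30],[0,0,0,0,0,0,30]]

```text
time: 17.73
tool_pos: [0.5503, 0.0227, 0.0177]
tool_rot: [0.0, 0.992, -0.124, 0.0]
contact_force: [-0.4, 0.2, 2.3]
gripper_width: 0.407
grasp_force: 60.1
```

>>> servo_tool:
  moves:
    - [[1,0,0,0,0,0,30],[1,0,0,0,0,0,30],[0,0,0,0,0,0,30]]

```text
time: 18.1
tool_pos: [0.5522, 0.0223, 0.0176]
tool_rot: [0.0, 0.992, -0.124, 0.0]
contact_force: [-1.0, 0.0, 2.8]
gripper_width: 0.41
grasp_force: 60.2
```

>>> servo_tool:
  moves:
    - [[1,0,-0.1,0,0,0,30],[1,0,0,0,0,0,30],[0,0,0,0,0,0,30]]

```text
time: 18.48
tool_pos: [0.5542, 0.0218, 0.0177]
tool_rot: [0.0, 0.992, -0.124, 0.0]
contact_force: [-0.9, 1.0, 2.2]
gripper_width: 0.408
grasp_force: 60.1
```

>>> servo_tool:
  moves:
    - [[1,0,0,0,0,0,30],[1,0,0,0,0,0,30],[0,0,0,0,0,0,30]]

```text
time: 18.85
tool_pos: [0.5561, 0.0213, 0.0177]
tool_rot: [-0.0, 0.992, -0.124, 0.0]
contact_force: [0.1, -0.2, 1.8]
gripper_width: 0.409
grasp_force: 60.1
```

>>> servo_tool:
  moves:
    - [[1,0,0,0,0,0,30],[1,0,0,0,0,0,30],[0,0,0,0,0,0,30]]

```text
time: 19.23
tool_pos: [0.558, 0.0208, 0.0177]
tool_rot: [0.0, 0.992, -0.124, 0.0]
contact_force: [-0.5, 0.9, 1.7]
gripper_width: 0.408
grasp_force: 60.1
```

>>> servo_tool:
  moves:
    - [[1,0,0,0,0,0,30],[1,0,0,0,0,0,30],[0,0,0,0,0,0,30]]

```text
time: 19.6
tool_pos: [0.5599, 0.0203, 0.0177]
tool_rot: [0.0, 0.992, -0.124, 0.0]
contact_force: [-0.7, 0.1, 1.5]
gripper_width: 0.408
grasp_force: 60.0
```

>>> servo_tool:
  moves:
    - [[1,0,0,0,0,0,30],[1,0,0,0,0,0,30],[0,0,0,0,0,0,30]]

```text
time: 19.98
tool_pos: [0.5619, 0.0198, 0.0177]
tool_rot: [0.0, 0.992, -0.124, 0.0]
contact_force: [-0.0, 0.9, 1.3]
gripper_width: 0.407
grasp_force: 60.0
```

>>> servo_tool:
  moves:
    - [[1,0,0,0,0,0,30],[1,0,0,0,0,0,30],[0,0,0,0,0,0,30]]

```text
time: 20.35
tool_pos: [0.5638, 0.0193, 0.0177]
tool_rot: [0.0, 0.992, -0.124, 0.0]
contact_force: [-0.0, 0.2, 1.1]
gripper_width: 0.41
grasp_force: 60.0
```

>>> servo_tool:
  moves:
    - [[1,0,0,0,0,0,30],[1,0,0,0,0,0,30],[0,0,0,0,0,0,30]]

```text
time: 20.72
tool_pos: [0.5653, 0.019, 0.0177]
tool_rot: [-0.0, 0.992, -0.124, -0.001]
contact_force: [-4.4, 0.8, 3.3]
gripper_width: 0.409
grasp_force: 60.3
```

Contact at about 67 mm in: the push is 4.5 N. Smaller steps from here.

>>> servo_tool:
  moves:
    - [[0.5,0,0,0,0,0,30],[0,0,0,0,0,0,30],[0,0,0,0,0,0,30]]

```text
time: 21.1
tool_pos: [0.5656, 0.0189, 0.0177]
tool_rot: [-0.0, 0.992, -0.124, -0.001]
contact_force: [-4.0, 1.4, 4.8]
gripper_width: 0.406
grasp_force: 60.4
```

>>> servo_tool:
  moves:
    - [[0.5,0,0,0,0,0,30],[0,0,0,0,0,0,30],[0,0,0,0,0,0,30]]

```text
time: 21.48
tool_pos: [0.5659, 0.0189, 0.0177]
tool_rot: [-0.0, 0.992, -0.123, -0.001]
contact_force: [-5.3, 1.8, 5.2]
gripper_width: 0.408
grasp_force: 60.6
```

>>> servo_tool:
  moves:
    - [[0.5,0,-0.1,0,0,0,30],[0.3,0,0,0,0,0,30],[0,0,0,0,0,0,30],[0,0,0,0,0,0,30]]

```text
time: 21.98
tool_pos: [0.5663, 0.0188, 0.0176]
tool_rot: [-0.0, 0.992, -0.124, -0.002]
contact_force: [-6.6, 1.4, 6.0]
gripper_width: 0.405
grasp_force: 60.7
```

>>> servo_tool:
  moves:
    - [[0.6,0,-0.2,0,0,0,30],[0.3,0,0,0,0,0,30],[0,0,0,0,0,0,30],[0,0,0,0,0,0,30]]

```text
time: 22.48
tool_pos: [0.5666, 0.0187, 0.0177]
tool_rot: [-0.0, 0.992, -0.124, -0.002]
contact_force: [-8.5, 1.5, 7.7]
gripper_width: 0.411
grasp_force: 60.7
```

>>> servo_tool:
  moves:
    - [[0.5,0,-0.3,0,0,0,30],[0.2,0,0,0,0,0,30],[0,0,0,0,0,0,30],[0,0,0,0,0,0,30]]

```text
time: 22.98
tool_pos: [0.5669, 0.0186, 0.0177]
tool_rot: [-0.0, 0.992, -0.123, -0.003]
contact_force: [-8.7, 2.3, 6.8]
gripper_width: 0.407
grasp_force: 60.7
```

Push is 9.0 N.

>>> servo_tool:
  moves:
    - [[0.5,0,-0.2,0,0,0,30],[0.2,0,0,0,0,0,30],[0,0,0,0,0,0,30],[0,0,0,0,0,0,30]]

```text
time: 23.48
tool_pos: [0.5673, 0.0185, 0.0177]
tool_rot: [-0.0, 0.992, -0.123, -0.003]
contact_force: [-10.0, 2.0, 7.5]
gripper_width: 0.41
grasp_force: 60.7
```

>>> servo_tool:
  moves:
    - [[0.4,0,-0.1,0,0,0,30],[0,0,0,0,0,0,30],[0,0,0,0,0,0,30],[0,0,0,0,0,0,30]]

```text
time: 23.98
tool_pos: [0.5675, 0.0184, 0.0177]
tool_rot: [-0.0, 0.992, -0.123, -0.003]
contact_force: [-9.3, 1.3, 7.1]
gripper_width: 0.405
grasp_force: 60.6
```

>>> servo_tool:
  moves:
    - [[0.4,0,0,0,0,0,30],[0.2,0,0,0,0,0,30],[0,0,0,0,0,0,30],[0,0,0,0,0,0,30]]

```text
time: 24.48
tool_pos: [0.5678, 0.0184, 0.0177]
tool_rot: [-0.0, 0.992, -0.123, -0.004]
contact_force: [-11.0, 1.3, 7.7]
gripper_width: 0.414
grasp_force: 60.8
```

Push 11.0 N, and the wedge is jammed. Releasing and backing off.

>>> servo_tool:
  moves:
    - [[0,0,0,0,0,0,45],[0,0,0,0,0,0,60],[0,0,0,0,0,0,70],[0,0,0,0,0,0,70],[0,0,0,0,0,0,70],[0,0,-10,0,0,0,70],[0,0,-30,0,0,0,70],[-20,0,-40,0,0,0,70],[-40,0,-40,0,0,0,70],[-40,0,-40,0,0,0,70],[0,0,0,0,0,0,70],[0,0,0,0,0,0,70]]

```text
time: 25.98
tool_pos: [0.4737, 0.0421, 0.1789]
tool_rot: [0.0, 0.992, -0.124, 0.001]
contact_force: [-0.3, -0.2, -0.5]
gripper_width: 0.819
grasp_force: 0.0
```

```bash
python3 - <<'E'
from h import *
go([.44,.05,.2],-14.2)
f=grab("wrist"); cv2.imwrite("pics/w9.png",f["image"])
h=cv2.cvtColor(f["image"],cv2.COLOR_BGR2HSV); m=cv2.inRange(h,(10,60,50),(30,255,255)); m[:,:200]=0;m[:,480:]=0
x=max(cv2.findContours(m,0,2)[0],key=cv2.contourArea); q=cv2.approxPolyDP(x,5,True)[:,0]
m0=np.array([.6039,.0093]);y=np.radians(-14.2);d=np.array([np.cos(y),np.sin(y)]);n=np.array([-d[1],d[0]])
vm=q[:,1].mean()
for u,v in q:
    p=ray(f,u,v,.027 if v>vm else .017)[:2]; print(u,v,"along/lat mm",np.round(1e3*np.array([(p-m0)@d,(p-m0)@n]),1))
E
```

```text
pos [0.4737 0.0421 0.1789] yaw -14.19 F [-0.3 -0.2 -0.5] w 0.819 g 0.0 t 25.98
shift tool mm [-34.6   0.6 -21.1] turn [-0.01 -0.06  0.01]
298 43 along/lat mm [-1.2 17.5]
298 116 along/lat mm [-50.6  17.8]
345 117 along/lat mm [-51.3 -16. ]
347 43 along/lat mm [ -1.2 -17.2]
```

View pics/w9.png

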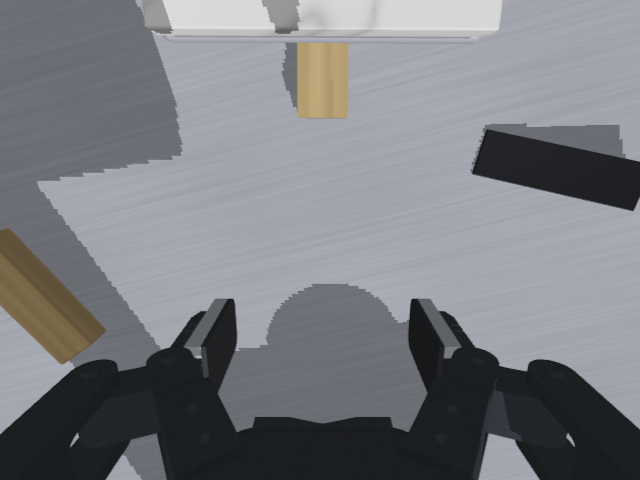

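The wedge stayed jammed after release. Its visible end runs from (298,43) to (345,117), it is 69 mm in, centred and square, and the riser and nearby pieces look undisturbed. Handing in.

```bash
python3 -c "
from plant import manip; print(manip.job_done())"
```

```text
the job is handed in; nothing more can be done
None
```

The wedge is jammed about 69 mm under the middle of the riser's front edge, lying flat and square; the last push read 11 N, the hand is clear, and the job was handed in at about 26 s of the 51 s allowed.

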